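# Close and bolt a loaded sample carrier, keeping the index pin home

## Robot

A 6-joint arm with a two-finger parallel gripper is mounted at the origin on a cart in front of the work surface, level with it; the furniture and walls round the work are solid. World frame = base frame: x ahead of the robot, y to its left, z up, the work surface at z = 0. Lengths are in m, angles in rad, forces in N, time in s.
With the tool pointing down it reaches from about 0.35 to 0.975 m from the base axis. Payload 4.9 kg.
Tool frame: the origin (TCP) lies midway between the tips of the shut fingers; the grasp point (between the pads) lies bot.pinch_z behind it (bot.pinch_z is the distance from the TCP to the grasp point, in m); z points along the fingers, y is the direction in which the jaws open and shut (so a half turn about z gives the same grasp; the last joint's range is limited). The gripper opens to 85 mm and grips with 20 to 120 N. Pads are 22 mm wide; open, the fingers measure 114 mm over their backs; the gripper's body (76 mm by 85 mm) begins 54 mm behind the grasp point. The pads swing forward as they close: fully open they stand 13 mm farther back than shut.
Start: joints at [1.213, 0.053, 1.613, -0, 1.476, -0.119], TCP at [0.148, 0.607, 0.231] pointing down, gripper open.
Joint ranges: [-3.01, 3.01], [-1.01, 2.22], [0.06, 2.58], [-1.02, 4.17], [0.09, 2.62], [-3.14, 3.14]. Speed limits (rad/s): [2.57, 2.57, 3.14, 3.14, 3.14, 3.14].

## Interface

Orientations are given as a 3x3 rotation matrix whose columns are the frame's x, y, z axes.
In Python, from workcell import bot, monitor, viewer, job_done gives the robot as it stands. Calls block until the motion is done:
- bot.move_to(position, orientation): joint-space move of the TCP to a pose.
- bot.move_linear(position, orientation=None, velocity=0.15, guard=None): straight line of the TCP; orientation=None keeps the orientation; velocity is the mean speed in m/s. With guard (N) it stops when the force on the tool has changed by that much, and returns True; else False.
- bot.movej(angles): joint-space move.
- bot.grip(opening, grip_force=None): finger opening in m; grip_force is the grip in N (None keeps the last); returns when the fingers have stopped.
- bot.sleep(seconds).
- bot.solve_ik(position, orientation): joint angles nearest the present ones, or None.
- monitor.read_state(): the state.
- viewer.get_image(name): name is "side" or "top"; returns the picture (420x560x3 uint8, red, green, blue); there is no depth.
- viewer.get_calibration(name): a dict with "camera_matrix" (3x3 intrinsics, pixels), "dist" ([k1, k2, p1, p2, k3] as OpenCV has them; the pictures are not rectified), "rvec" (rotation vector, rad) and "tvec" (3), from world to camera coordinates, as OpenCV has them. Camera axes: x right, y down, z forward; pixel columns grow to the right and rows downward; lengths in m; the calibration is good to about 2 mm. A picture is of the moment at which its call begins. get_calibration takes no time and is no camera call.
A pose or a line that the arm cannot do raises bot.PlanningError and nothing moves.
- job_done(): hands the job in, once; it reports no verdict.
The state is a dict: "t": time; "joint_positions": joint angles; "joint_velocities": joint speeds; "effort": joint torques, N m; "tcp_pos": TCP position; "tool_rot": TCP orientation; "contact_force": force on the tool from outside, world axes, zero at the start; "torque": the same for the moment, N m; "gripper_width": finger opening in m.
Only numpy, scipy, OpenCV 4.12 (cv2) and the standard library are available. Lean on these libraries where they do the work, as an engineer would, in place of code of your own. Each camera call takes 0.05 s, during which the arm holds its last target.

## Task

The sample carrier is loaded: push its blue lid fully shut first, then pull up the red plunger knob, slide the lock section one hole towards the lid so that its bolt covers the lid's tab, and let the pin drop fully into that next hole. Finish while still holding the red knob with the pin kept fully home, and do not disturb the timer, the green-capped vial or the petri dish.

Things in the scene. Friction and masses are not known exactly. Their poses are not given: they have to be found in the camera images.
- carrier: Fixed sample carrier on the table: aluminium base plate 300x160x10 mm. Origin: centre of its underside; x runs along it from the rail end (-x, towards the robot) to the lid hinge (+x), z up. Grey tray (124x144 mm, x 18 to 142 mm, rim at z 58) holds a rack of micro tubes. A steel rail (44 mm wide, top at z 40, x -148 to 1 mm) has four index holes, 10 mm wide, 20 deep, at x = -120, -85, -50 and -15 mm (pitch 35), y = 0. Only its lid, section and plunger move.
- lid (a joint): Angle of the blue lid (6 mm plate) about its hinge, which runs along carrier y at x = 146, z = 61 mm: 0 = shut, top face at z 64; it grows as the front edge rises. It starts partly open and stays where it is left by hinge friction (about 1 N at the front edge moves it down). Plate front edge 128 mm from the hinge; in the middle of that edge a tab 36 mm wide reaches on to 147 mm.
- lid_press (a point): Point on the lid's top face, middle of its width, 14 mm behind the plate's front edge (114 mm from the hinge line and 3 mm above it when shut): a place to push. It moves with the lid.
- section (a joint): Travel of the grey lock section (saddle 44x56 mm, top at z 65.5 mm) along the rail, m: 0 = in its starting hole at carrier x = -85 mm, 0.035 = next hole towards the lid (0.070 the one after, -0.035 the one behind). About 2 N of friction. The pin locks it unless raised. Its steel bolt (20 mm wide, 6 thick, top at z 72 mm) ends 73 mm ahead of the knob axis and passes 2 mm over the shut lid's tab.
- plunger (a joint): Height of the spring plunger above fully home, m: 0 = pin fully home, stop at 0.020. The 8 mm pin reaches 14 mm into the hole, so it clears the rail at 0.014 or more. The spring pulls it down with 3 N at 0, 6 N at 0.015; released over a hole, it snaps in, between holes it rides on the rail.
- knob: Red knob of the plunger: upright cylinder 24 mm in diameter, 28 mm high. Origin: centre of its underside, on the pin's axis, at z = 84 mm of the carrier with the pin home (top at 112); moves with plunger and section. Tall furniture beside it: a big analyser (y below -0.58 m) and a pipette stand 0.3 m high (near x 0.54, y -0.04 m); come from above, between them.
- timer: Bystander: loose green kitchen-type timer, 66x92x28 mm, origin at the centre of its underside.
- vial_green: Bystander: loose vial with green cap, 23 mm wide, 43 high, origin at the centre of its underside.
- petri_dish: Bystander: loose petri dish, 91 mm wide, 15 high, origin at the centre of its underside.

How it is judged:
By the outcome, as a careful person would: the job done as asked, in the order asked, and still so for the second after the job is handed in, while the arm keeps its last pose, push and grip.
It also fails if it takes over 42 s, if anything falls off the work surface, if the arm or the gripper's body presses on something with over 40 N, if the wrist force passes 120 N, or if a joint passes its speed limit or range.

## Working session

There is one attempt and no reset: what is moved stays moved. The work goes in short steps, each a Python script; the robot and the scene stay as the last script left them, time stands still between calls to the robot, and variables do not carry over. Pictures are saved under pics/ and viewed, and the job is handed in when it is done.

```bash
mkdir -p pics; ls; python3 - <<'E'
from workcell import bot, monitor, viewer
import cv2
for n in("side","top"):
    cv2.imwrite(f"pics/{n}0.png",viewer.get_image(n)[:,:,::-1]); print(viewer.get_calibration(n))
s=monitor.read_state();print(s["t"],s["tcp_pos"],s["tool_rot"],bot.pinch_z,s["gripper_width"])
E
```

```text
pics
{'camera_matrix': array([[428.39980843,   0.        , 278.23989027],
       [  0.        , 428.39980843, 210.8195852 ],
       [  0.        ,   0.        ,   1.        ]]), 'dist': array([-0.09266485,  0.        ,  0.        ,  0.        ,  0.        ]), 'rvec': array([ 1.87321495, -1.45592982,  0.63979228]), 'tvec': array([-0.31848533,  0.40826143,  0.53665524])}
{'camera_matrix': array([[457.98717777,   0.        , 287.53330883],
       [  0.        , 457.98717777, 200.5026766 ],
       [  0.        ,   0.        ,   1.        ]]), 'dist': array([-0.12167492,  0.        ,  0.        ,  0.        ,  0.        ]), 'rvec': array([ 2.16794387, -2.1331159 ,  0.14514087]), 'tvec': array([-0.21675915,  0.56098163,  1.04523126])}
0.1 [0.1476525  0.60673836 0.23018788] [[-9.71613993e-01  2.36570994e-01 -6.42909559e-04]
 [ 2.36571772e-01  9.71612453e-01 -1.74294404e-03]
 [ 2.12328929e-04 -1.84556307e-03 -9.99998274e-01]] 0.0187 0.08556267303855117
```

View pics/side0.png

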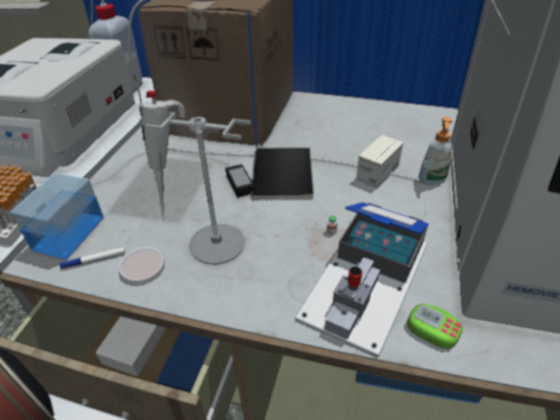

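View pics/top0.png

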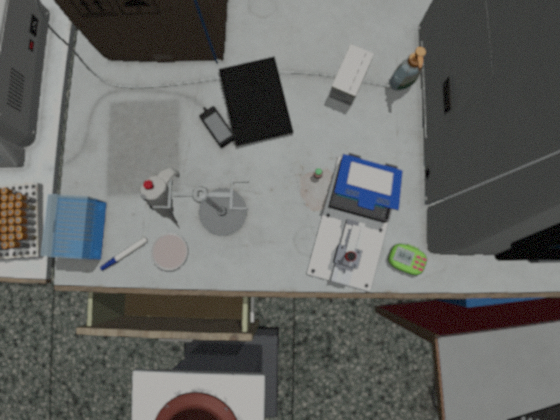

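The pictures show the carrier near (350,225) in the top view and (365,280) in the side view. The knob is near (349,257) top and (355,275) side. I'll zoom in on both.

```bash
python3 - <<'E'
import cv2
a=cv2.imread("pics/side0.png")[190:360,290:470]; b=cv2.imread("pics/top0.png")[145:295,300:430]
cv2.imwrite("pics/sz.png",cv2.resize(a,None,fx=3.5,fy=3.5,interpolation=cv2.INTER_CUBIC))
cv2.imwrite("pics/tz.png",cv2.resize(b,None,fx=4,fy=4,interpolation=cv2.INTER_CUBIC))
E
```

```text
(no output)
```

View pics/sz.png

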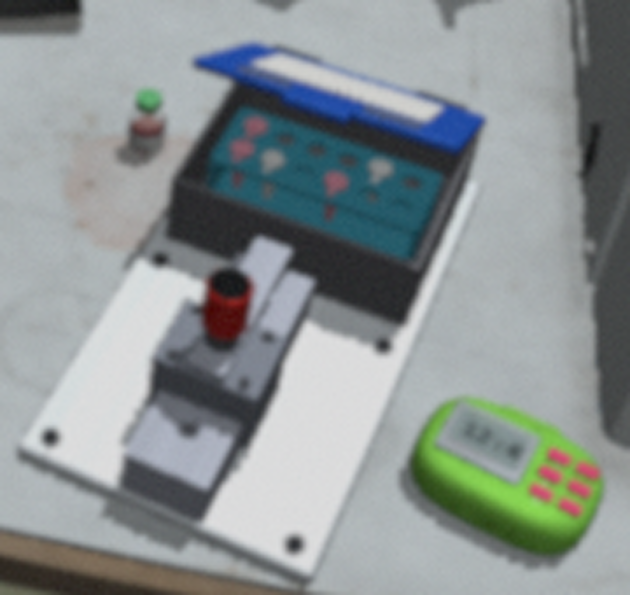

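View pics/tz.png

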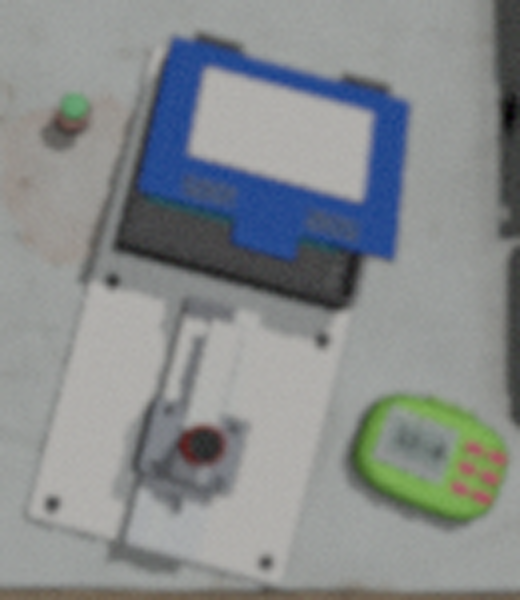

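```bash
cat > h.py <<'E'
import numpy as np, cv2
from workcell import bot, monitor, viewer, job_done
C={n:viewer.get_calibration(n) for n in("side","top")}
def proj(P,n):
    c=C[n];return cv2.projectPoints(np.asarray(P,float).reshape(-1,3),c["rvec"],c["tvec"],c["camera_matrix"],c["dist"])[0][:,0]
def c2w(P,p):
    P=np.atleast_2d(P).astype(float);a=p[2];R=np.array([[np.cos(a),-np.sin(a),0],[np.sin(a),np.cos(a),0],[0,0,1]])
    return P@R.T+[p[0],p[1],0]
def lid(r,y,h,th): # r from hinge, h above hinge plane
    return [.146-r*np.cos(th)+h*np.sin(th)*1, y, .061+r*np.sin(th)+h*np.cos(th)]
E
cat > fit.py <<'E'
from h import *
from scipy.optimize import least_squares
S=[((-.15,.08,.01),(20,450)),((-.15,-.08,.01),(308,572)),((.018,.072,.058),(175,185)),((.018,-.072,.058),(413,268)),((-.148,.022,.04),(125,449)),((-.148,-.022,.04),(203,490)),((-.085,0,.112),(230,283))]
T=[((-.15,.08,.01),(25,517)),((-.15,-.08,.01),(278,583)),((.018,.072,.058),(115,245)),((.018,-.072,.058),(345,305)),((-.085,0,.112),(205,445))]
LS=[((.128,1),(195,63)),((.128,-1),(472,148))]
LT=[((.128,1),(138,190)),((.128,-1),(395,258)),((.147,.018),(232,245)),((.147,-.018),(295,260))]
fs=lambda q:np.array(q)/3.5+[290,190]
ft=lambda q:np.array(q)/4+[300,145]
def res(v,full=False):
    p=v[:3];th,w=v[3:5];r=[]
    for L,LL,f,n in((S,LS,fs,"side"),(T,LT,ft,"top")):
        P=[a for a,_ in L]+[lid(a[0],a[1]*w if abs(a[1])==1 else a[1],.003,th) for a,_ in LL]
        r.append(proj(c2w(P,p),n)-np.array([f(b) for _,b in L+LL]))
    return r if full else np.vstack(r).ravel()
s=least_squares(res,[.5,-.4,-.2,.5,.072],loss="soft_l1")
print(s.x,np.degrees(s.x[2:4]));print(np.round(res(s.x,1)[0],1).tolist());print(np.round(res(s.x,1)[1],1).tolist())
np.save("p.npy",s.x);p=s.x[:3]
print("knob",c2w([-.085,0,.098],p),"press",c2w(lid(.114,0,.003,s.x[3]),p),"shut",c2w(lid(.114,0,.003,0),p))
E
python3 fit.py
```

```text
[ 0.51683755 -0.37049953 -0.25551678  0.5388052   0.07250815] [-14.64003309  30.87126404]
[[-1.6, -1.7], [1.1, 1.2], [-2.0, -2.0], [1.7, 0.2], [-0.8, 0.9], [1.0, -0.3], [-0.4, 0.1], [-1.1, -0.7], [-4.3, 0.1]]
[[0.1, -0.1], [1.4, 1.2], [0.8, -1.1], [3.0, 0.4], [0.3, -0.2], [0.1, -0.2], [0.1, 0.5], [-0.4, -0.7], [0.0, 0.0]]
knob [[ 0.43459726 -0.34901616  0.098     ]] press [[ 0.56491482 -0.3830586   0.1220696 ]] shut [[ 0.5477986  -0.37858738  0.064     ]]
```

```bash
cat >> h.py <<'E'
p=np.load("p.npy"); a=p[2]
def Rt(s):
    y=s*np.array([-np.sin(a),np.cos(a),0]);z=np.array([0,0,-1.]);return np.column_stack([np.cross(y,z),y,z])
W=lambda x,y,z:c2w([x,y,z],p)[0]
def st(m=""):
    s=monitor.read_state();print(m,round(s["t"],2),"F",np.round(s["contact_force"],1),"tcp",np.round(s["tcp_pos"],4),"w",round(s["gripper_width"],4));return s
E
python3 - <<'E'
from h import *
th=p[3]
for s in(1,-1):
    for n,P in(("hi0",np.array([.25,.45,.45])),("hi",W(.03,0,.35)),("pre",np.array(W(*lid(.114,0,.003,th)))+[0,0,.03]),("shut",W(*lid(.114,0,.003,0))),("knob",W(-.085,0,.08)),("knobhi",W(-.085,0,.25))):
        q=bot.solve_ik(P,Rt(s));print(s,n,np.round(P,3),None if q is None else np.round(q,2))
q=np.array(monitor.read_state()["joint_positions"])
E
```

```text
1 hi0 [0.25 0.45 0.45] [ 0.92 -0.24  1.53 -0.    1.85 -0.4 ]
1 hi [ 0.546 -0.378  0.35 ] [-0.72  0.1   1.37 -0.    1.67 -2.03]
1 pre [ 0.565 -0.383  0.152] [-0.7   0.24  1.54 -0.    1.36 -2.02]
1 shut [ 0.548 -0.379  0.064] [-0.72  0.29  1.63 -0.    1.21 -2.03]
1 knob [ 0.435 -0.349  0.08 ] [-0.81  0.04  1.89 -0.    1.21 -2.13]
1 knobhi [ 0.435 -0.349  0.25 ] [-0.81 -0.12  1.75 -0.    1.51 -2.13]
-1 hi0 [0.25 0.45 0.45] [ 0.92 -0.24  1.53 -0.    1.85  2.75]
-1 hi [ 0.546 -0.378  0.35 ] [-0.72  0.1   1.37 -0.    1.67  1.11]
-1 pre [ 0.565 -0.383  0.152] [-0.7   0.24  1.54 -0.    1.36  1.12]
-1 shut [ 0.548 -0.379  0.064] [-0.72  0.29  1.63 -0.    1.21  1.11]
-1 knob [ 0.435 -0.349  0.08 ] [-0.81  0.04  1.89 -0.    1.21  1.02]
-1 knobhi [ 0.435 -0.349  0.25 ] [-0.81 -0.12  1.75 -0.    1.51  1.02]
```

```bash
python3 - <<'E'
from h import *
R=Rt(-1)
bot.movej([1.0,-.24,1.53,0,1.85,.3])
bot.movej([-.72,-.24,1.53,0,1.85,1.11])
st("swept")
bot.grip(0.0,60)
P=np.array(W(*lid(.114,0,.003,p[3])))+[0,0,.035]
bot.move_to(P,R)
st("above lid")
for n in("side","top"): cv2.imwrite(f"pics/{n}1.png",viewer.get_image(n)[:,:,::-1])
a=cv2.imread("pics/side1.png")[100:330,260:480];cv2.imwrite("pics/s1z.png",cv2.resize(a,None,fx=2.6,fy=2.6))
E
```

```text
swept 3.89 F [0.5 0.  0.4] tcp [ 0.4339 -0.281   0.4498] w 0.085
above lid 5.93 F [ 0.  -0.4  0.4] tcp [ 0.5657 -0.3837  0.1594] w 0.0001
```

View pics/s1z.png

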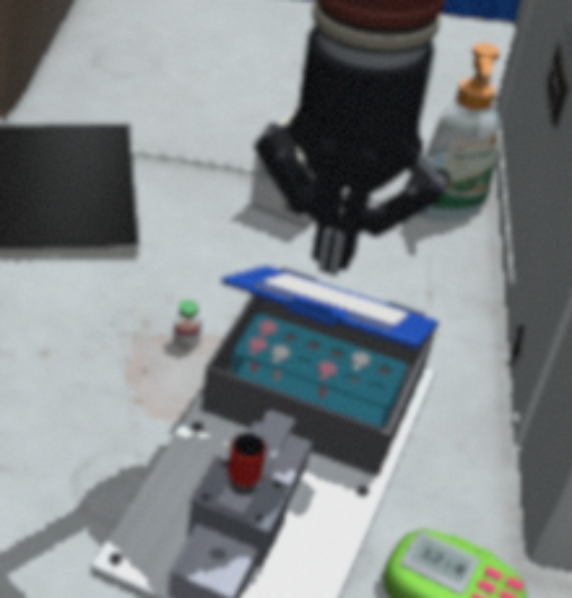

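The fingertips, at (333,262) in the crop, hang above the middle of the lid's front edge and clear of everything else. I'll push along the arc now.

```bash
python3 - <<'E'
from h import *
for t in(.36,.2,.09):
    h=bot.move_linear(W(*lid(.114,0,.003,t)),velocity=.08,guard=15); st((t,h))
    if h: break
T=W(*lid(.114,0,.003,0))
h=bot.move_linear(T-[0,0,.008],velocity=.03,guard=12); st(("end",h))
for n in("side","top"): cv2.imwrite(f"pics/{n}2.png",viewer.get_image(n)[:,:,::-1])
a=cv2.imread("pics/side2.png")[150:330,270:480];cv2.imwrite("pics/s2z.png",cv2.resize(a,None,fx=3,fy=3))
E
```

```text
(0.36, False) 6.86 F [-0.2  0.3 -0.1] tcp [ 0.5561 -0.3809  0.1042] w 0.0
(0.2, False) 7.23 F [-0.1  0.2  0.5] tcp [ 0.5498 -0.3788  0.0854] w -0.0002
(0.09, False) 7.54 F [-1.1 -0.2 -0.4] tcp [ 0.5479 -0.3783  0.0731] w -0.0001
('end', True) 7.99 F [0.4 0.5 6.7] tcp [ 0.5487 -0.3793  0.0639] w 0.0003
```

View pics/s2z.png

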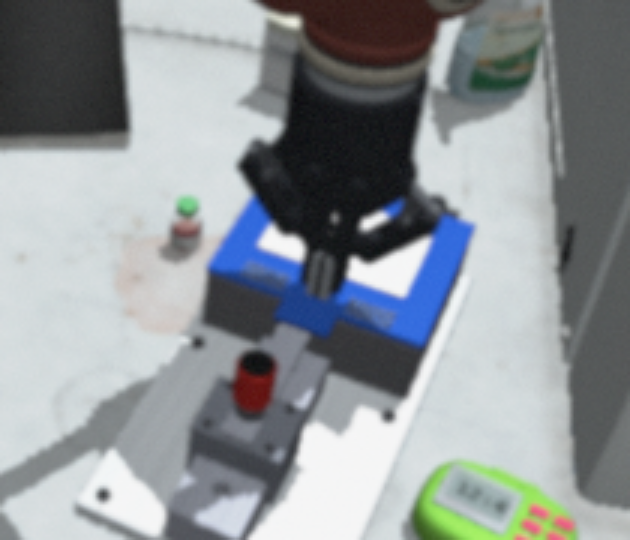

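The lid is shut flat: contact came at z 0.0639 against 0.064 expected. Next is the knob.

```bash
python3 - <<'E'
from h import *
R=Rt(-1)
T=W(.032,0,.17); bot.move_linear(T,velocity=.2)
bot.grip(.085)
bot.move_to(W(-.085,0,.17),R)
h=bot.move_linear(W(-.085,0,.081),velocity=.12,guard=10); st(("down",h))
for n in("side","top"): cv2.imwrite(f"pics/{n}3.png",viewer.get_image(n)[:,:,::-1])
A=cv2.imread("pics/side3.png")[190:340,280:430];B=cv2.imread("pics/top3.png")[180:300,290:410]
cv2.imwrite("pics/z3.png",np.hstack([cv2.resize(A,(400,400)),cv2.resize(B,(400,400))]))
E
```

```text
('down', False) 10.99 F [0.  0.4 0.2] tcp [ 0.4352 -0.3496  0.0818] w 0.0851
```

View pics/z3.png

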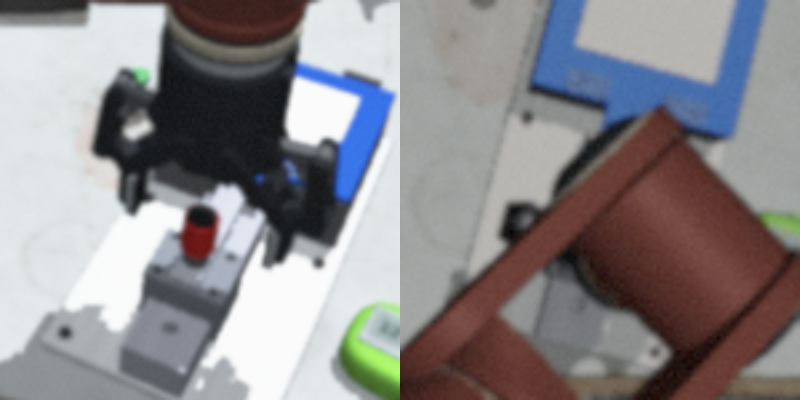

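Side view: the knob at (200,232) is between the fingers at (130,190) and (278,245). I'll grip it lightly first.

```bash
python3 - <<'E'
from h import *
bot.grip(.0,25); s=st("g25")
R=Rt(-1); F=np.array(s["contact_force"]); print("F in carrier",np.round([F@W(1,0,0)-F@W(0,0,0),F@(W(0,1,0)-W(0,0,0)),F[2]],1), "M",np.round(s["torque"],2))
cv2.imwrite("pics/s4.png",cv2.resize(viewer.get_image("side")[190:340,280:430,::-1],(500,500)))
E
```

```text
g25 11.68 F [-1.3  3.9  3.4] tcp [ 0.4348 -0.3485  0.0813] w 0.0233
F in carrier [-2.2  3.5  3.4] M [0.6  0.05 0.01]
```

View pics/s4.png

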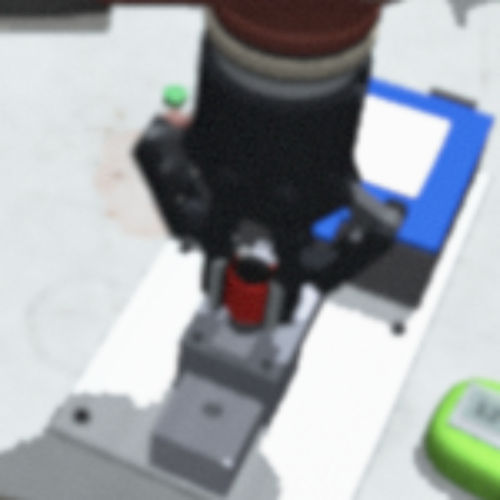

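```bash
cat >> h.py <<'E'
ex=W(1,0,0)-W(0,0,0); ey=W(0,1,0)-W(0,0,0)
def loc(s): d=np.array(s["tcp_pos"])-[p[0],p[1],0]; return np.round([d@ex*1e3,d@ey*1e3,d[2]*1e3],1)
def cf(s): F=np.array(s["contact_force"]); return np.round([F@ex,F@ey,F[2]],1)
E
python3 - <<'E'
from h import *
bot.grip(0,60); s=st("g60"); print(loc(s),cf(s))
z0=np.array(s["tcp_pos"]); np.save("z0.npy",z0)
h=bot.move_linear(z0+[0,0,.0175],velocity=.05,guard=25); s=st(("lift",h)); print(loc(s),cf(s))
cv2.imwrite("pics/s5.png",cv2.resize(viewer.get_image("side")[190:340,280:430,::-1],(500,500)))
E
```

```text
g60 11.94 F [0.4 4.8 4.3] tcp [ 0.4348 -0.3486  0.0814] w 0.0224
[-84.9   0.5  81.4] [-0.9  4.8  4.3]
('lift', False) 12.45 F [-1.2  1.5 -6.1] tcp [ 0.434  -0.3482  0.098 ] w 0.0228
[-85.8   0.6  98. ] [-1.6  1.2 -6.1]
```

View pics/s5.png

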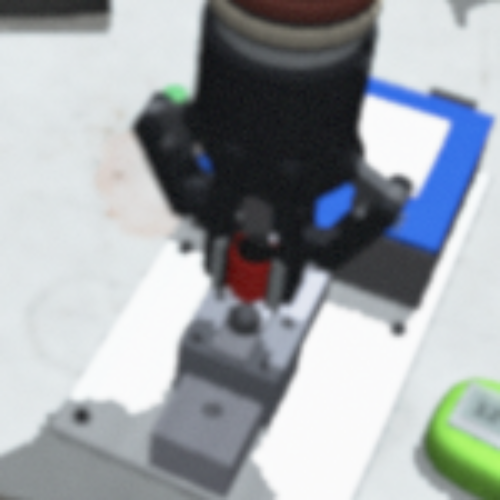

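The plunger is up about 16.6 mm and the spring force is 6.1 N, as expected. Now I'll slide the section.

```bash
python3 - <<'E'
from h import *
z0=np.load("z0.npy")
h=bot.move_linear(z0+[0,0,.018]+ex*.035,velocity=.06,guard=25); bot.sleep(.2); s=st(("slide",h)); print(loc(s),cf(s))
err=35-(np.array(s["tcp_pos"])-z0)@ex*1e3; print("err mm",err)
if abs(err)>.4:
    h=bot.move_linear(z0+[0,0,.018]+ex*(.035+err/1e3),velocity=.02,guard=25); s=st(("adj",h)); print(loc(s),cf(s))
cv2.imwrite("pics/s6.png",cv2.resize(viewer.get_image("side")[190:340,280:430,::-1],(500,500)))
E
```

```text
('slide', False) 13.43 F [ 2.7  2.3 -6.6] tcp [ 0.4691 -0.3575  0.0998] w 0.0223
[-49.5   0.6  99.8] [ 2.1  2.9 -6.6]
err mm -0.4250978553596454
('adj', False) 13.68 F [ 3.2  3.1 -6.8] tcp [ 0.4683 -0.3573  0.0996] w 0.0223
[-50.3   0.5  99.6] [ 2.3  3.8 -6.8]
```

View pics/s6.png

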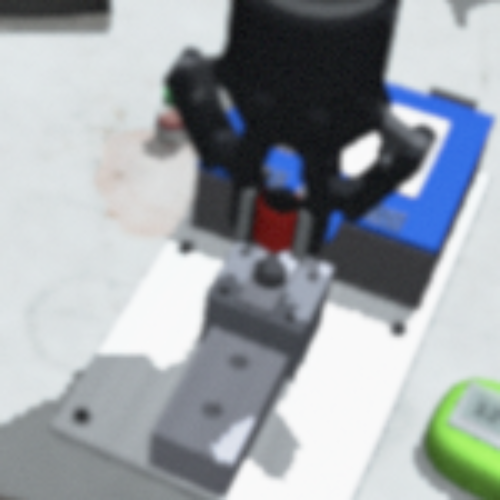

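The section has moved one pitch: two holes now show behind it, at (212,410) and (240,360). I'll lower the pin.

```bash
python3 - <<'E'
from h import *
z0=np.load("z0.npy")
for dz in(.010,.004,-.0005):
    h=bot.move_linear(z0+[0,0,dz]+ex*.035,velocity=.03,guard=14); s=st((dz,h)); print(loc(s),cf(s))
    if h: break
cv2.imwrite("pics/s7.png",cv2.resize(viewer.get_image("side")[190:340,280:430,::-1],(500,500)))
E
```

```text
(0.01, False) 14.15 F [ 0.7  2.3 -5. ] tcp [ 0.4684 -0.3573  0.0911] w 0.0226
[-50.2   0.5  91.1] [ 0.1  2.4 -5. ]
(0.004, False) 14.5 F [ 1.2  3.4 -4.2] tcp [ 0.4686 -0.3574  0.0853] w 0.0222
[-50.    0.5  85.3] [ 0.3  3.6 -4.2]
(-0.0005, False) 14.8 F [0.7 4.8 0.6] tcp [ 0.4691 -0.3576  0.0815] w 0.022
[-49.4   0.4  81.5] [-0.6  4.8  0.6]
```

View pics/s7.png

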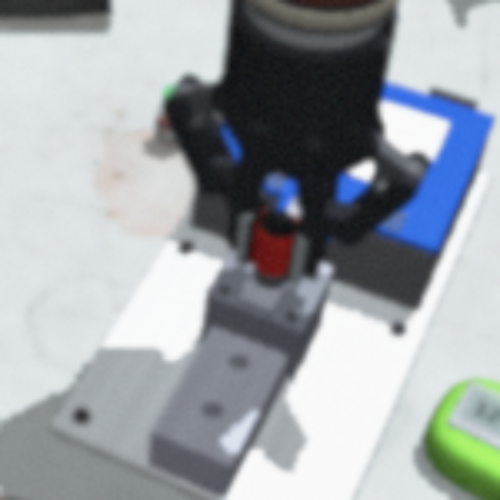

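```bash
python3 - <<'E'
from h import *
z0=np.load("z0.npy")
h=bot.move_linear(z0+[0,0,-.0025]+ex*.035,velocity=.02,guard=12); bot.sleep(.3); s=st(("press",h)); print(loc(s),cf(s), (np.array(s["tcp_pos"])-z0)@ex)
A=viewer.get_image("side")[...,::-1];B=viewer.get_image("top")[...,::-1]
cv2.imwrite("pics/z8.png",np.hstack([cv2.resize(A[190:360,290:470],(400,400)),cv2.resize(B[145:295,290:430],(400,400))]))
E
```

```text
('press', False) 15.4 F [-2.1  7.1  7.8] tcp [ 0.4697 -0.3579  0.0814] w 0.0223
[-48.8   0.3  81.4] [-3.8  6.4  7.8] 0.036132021316229335
```

View pics/z8.png

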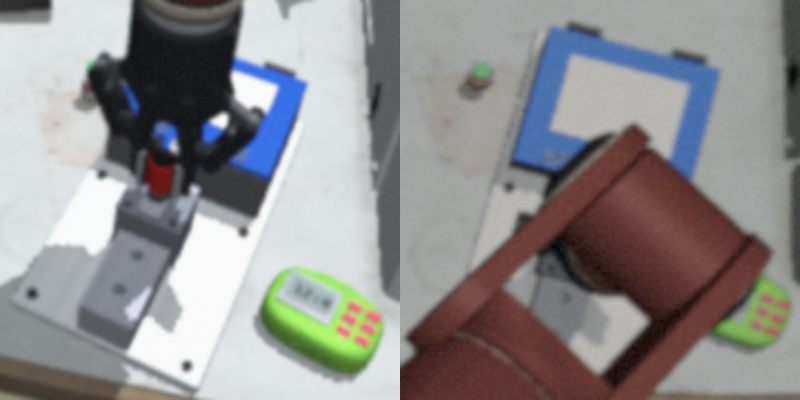

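```bash
python3 - <<'E'
from h import *
z0=np.load("z0.npy")
bot.move_linear(z0+[0,0,-.002]+ex*.034,velocity=.01); bot.sleep(.3); s=st("centre"); print(loc(s),cf(s), (np.array(s["tcp_pos"])-z0)@ex)
job_done()
E
```

```text
centre 16.06 F [2.  6.4 4.7] tcp [ 0.4693 -0.3577  0.0814] w 0.0224
[-49.2   0.3  81.4] [0.4 6.7 4.7] 0.035672464546713724
the job is handed in; nothing more can be done
```

The lid is shut, the lock section is one hole nearer the lid, and the pin is home with the gripper still holding the red knob. I handed the job in at about 16 s.

- **Lid:** I pushed it down until it stopped at z 63.9 mm, against 64 mm expected. The picture shows it flat.
- **Plunger and section:** I lifted the knob about 17 mm, with a pull close to the expected spring force. I then slid the section one pitch and lowered the pin. Two rail holes now show behind the saddle.
- **Pin home:** The tool is back at its starting height of 81.4 mm. Pressing harder raised the force to about 8 N without any drop in height. The final downward push is about 5 N, with a 60 N grip.
- **Bystanders:** The last picture shows the timer and the vial where they were. The petri dish was outside that picture, and the arm only passed well above that area. I did not measure any of the three positions again.
- **Small disagreements:** The tool's travel read 35.7 mm instead of 35.0 mm, which is within the pin's ±1 mm play plus tool flex. About 6 N of sideways load remains on the knob from a slightly off-centre grip. The gripper hid the bolt over the tab, so I infer that cover from the section's travel rather than from a picture.

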